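Post the refill tag through the twisted guide and wedge the box shut

TASK

The shakers are full again, so change the refill sign: lift the two-coloured tag out of its stand and drop it, blade down, through the twisted wire guide on top of the wooden box, which turns it half round on the way, so that it ends standing in the box with its green face towards the door. Then swing the door fully shut, and after that tap the orange-headed wedge down into its keeper until it stops. Leave the mortar, grinder and shakers where they stand.

Things in the scene. Friction and masses are not known exactly. Their poses are not given: they have to be found in the camera images.
- tagbox: Fixed wooden box, twisted wire guide on top. Origin: on the guide's vertical axis at the box's underside. -x points out of the doorway (to the robot), z up. Box x -100 (open doorway) to +45 mm, y -60 to +60, 83 high. Guide: brass wires 50 mm across up to a pale mouth plate, 56 (x) by 84 (y) mm, top at z 206. Dark keeper for the wedge over the doorway: x -100 to -129, y +3 to +37, z 75 to 83.
- mouth (a point): Centre of the guide's mouth, level with the mouth plate's top, 206 mm up; axes as the box. Mouth slot 60 mm (y) by 30 mm (x); just below, wires funnel to 40 by 17 mm within 16 mm. Then the slot twists half a turn about the vertical. A tag let in with its blade along y falls through by its weight: the face that entered towards box +x ends towards box -x, the door.
- landing (a point): Point on the inner floor of the box under the guide, 10 mm above the box's underside, where the tag's bottom edge comes to rest; axes as the box. The wires hold the tag upright here, 16 mm apart; they are polished and slippery, so the tag does not stick on the way down.
- doorway (a point): Centre line of the open doorway, 100 mm in front (box -x) of the guide's axis, 30 mm up; axes as the box.
- tag_grip (a point): Centre of the tag's stem, where to grip, 41 mm above its bottom edge. A flat paddle 8 mm thick (its x): octagonal blade 34 mm wide (y), 26 mm high at the bottom; stem 16 mm wide (y), from 26 to 56 mm up. z points up the stem; the face towards +x is green, towards -x red. About 30 g. Starts upright in its stand, faces along the stand's x.
- stand: Fixed dark wooden stand, 50 x 70 mm, 18 mm high, origin at the centre of its underside. The tag stands in its slot (14 mm wide in stand x, 38 mm long in stand y, slot floor 6 mm up), 12 mm deep, and lifts straight out. The stand's yaw varies widely.
- door (a joint): Hinge of the green door in radians: 0 = fully shut, grows as it opens towards box -x; starts well open. It turns easily and stays where it is left. Panel 118 mm wide, 9 mm thick, from 4 to 73 mm above the surface, with an 8 mm brass pull strip 8 mm proud of its outer face at the free edge.
- door_hinge (a point): On the vertical hinge axis of the door, mid height (38.5 mm up), in the middle of the panel's thickness; at box x -104.5, y +60 mm. Axes turn with the door: its -y runs along the panel to the free edge, its -x points out of the outer face.
- door_push (a point): On the outer face of the door, 95 mm from the hinge, mid height: a good place to push it shut from outside. Axes turn with the door, -x out of the outer face.
- wedge (a joint): Travel of the captive wedge in its keeper, in metres: 0 = fully raised, 0.018 = home (stopped). It grows as the wedge is driven down; it moves against about 7 N of friction and stays where it is left.
- wedge_top (a point): Centre of the top of the wedge's orange head (14 mm in box x, 22 mm in box y), at box x -115.5, y +20 mm; its top is 111 mm above the surface when fully raised and 93 mm when home.
- mortar_mid (a point): Grey stoneware mortar, 112 mm across and 85 mm high, with its pestle leaning out to 146 mm high; this point is on its axis, 40 mm up. Leave alone.
- grinder_mid (a point): Beech pepper grinder, 58 mm across, 196 mm high; this point is on its axis 90 mm up. Leave alone.
- shaker_a_mid (a point): Square glass shaker with red cap, 45 mm square, 95 mm high; this point is 45 mm up. Leave alone.
- shaker_b_mid (a point): Square glass shaker with black cap, 45 mm square, 95 mm high; this point is 45 mm up. Leave alone.
Mind the look-alikes: they are no part of the job. Of the things that look like the part that bears tag_grip, the smaller one is meant.

How it is judged:
By the outcome, as a careful person would: the job done as asked, in the order asked, and still so for the second after the job is handed in, with the robot touching nothing.
It also fails if it takes over 58 s, if anything falls off the work surface, if the arm or the gripper's body presses on something with over 40 N, if the wrist force passes 120 N, or if a joint passes its speed limit or range.

ROBOT

A 6-joint arm with a two-finger parallel gripper is mounted at the origin on the work surface. World frame = base frame: x ahead of the robot, y to its left, z up, the work surface at z = 0. Lengths are in mm, angles in rad, forces in N, time in s.
With the tool pointing down it reaches from about 275 to 1000 mm from the base axis. Payload 8.4 kg.
Tool frame: the origin (TCP) lies midway between the tips of the shut fingers; the grasp point (between the pads) lies 19 mm behind it; z points along the fingers, y is the line along which they close (so a half turn about z gives the same grasp; the last joint's range is limited). The gripper opens to 85 mm and grips with 20 to 120 N. Pads are 22 mm wide; open, the fingers measure 114 mm over their backs; the gripper's body (76 mm by 85 mm) begins 54 mm behind the grasp point. The pads swing forward as they close: fully open they stand 13 mm farther back than shut.
Start: joints at [1.142, 0.353, 1.633, -0, 1.155, -0.002], TCP at [258.724, 568.937, 231.281] pointing down, gripper open.
Joint ranges: [-2.63, 2.63], [-0.92, 2.1], [0.06, 2.66], [-1.3, 4.44], [0, 2.69], [-3.02, 3.02]. Speed limits (rad/s): [2.22, 2.22, 2.79, 3.14, 3.14, 3.14].

INTERFACE

Orientations are given as [roll, pitch, yaw] about the fixed x, y, z axes, in that order (R = Rz(yaw) Ry(pitch) Rx(roll)).
In Python, from rig import r gives the robot as it stands.
- The arm moves only by the shell command python3 -m inch 'ROWS' [OPENING] [FORCE]. ROWS is JSON, a list that holds one entry, the list of rows, each a list of 6 numbers: the shift along the tool's x, y, z scaled (see below), then the turn, a rotation vector about the tool's x, y, z scaled (see below). In form: [[[tx, ty, tz, wx, wy, wz], ...]]. A call has 1 to 8 rows; each row is the pose to reach, as a shift and turn from the pose commanded when the call began, along the tool's axes at that moment, turning the shorter way round; what a row does not reach only later rows make up. The controller multiplies each number of a shift by 20 cm and each number of a turn by pi rad. A row lasts 1/12 s, in which the tool goes at most 41.7 mm and 7.16 degrees, less where a joint would pass 70% of its speed; a pose out of reach is approached as far as the arm can. A call with a number of a shift or a turn outside -1 to 1 is refused whole. A call with a gripper value outside its range is refused whole. OPENING is the gripper's target within -1 to 1 (fully open at 1, half-way at 0, shut at -1), set as the call begins (- or left out, the last holds). The fingers move at their own pace and stop on an object; FORCE is the grip in N (left out, the last holds). Time passes only in rows, so rows that repeat a pose let the fingers close. It gives the time, the measured TCP pose, the force, the opening and the grip force at its end, in the units of the state.
- r.sense(): the state, without advancing time (a new reading comes with each control period).
- r.grab_frame(name): name is "scene" or "top" or "wrist"; returns the picture (384x512x3 uint8, red, green, blue); there is no depth.
- r.camera_info(name): a dict with "K" (3x3 intrinsics, pixels), "distortion" ([k1, k2, p1, p2, k3] as OpenCV has them; the pictures are not rectified), "rvec" (rotation vector, rad) and "tvec" (3), from world to camera coordinates, as OpenCV has them; the wrist camera has in their place "mount" (4x4, takes a point from camera to tool coordinates, whose origin is the TCP and whose axes are the flange's). Camera axes: x right, y down, z forward; pixel columns grow to the right and rows downward; lengths in mm; the calibration is good to about 2 mm. A picture is of the moment at which its call begins: read the wrist's pose just before it. camera_info takes no time and is no camera call.
- r.sign_off(): hands the job in; it is judged then, once.
The state is a dict: "clock": time; "qpos": joint angles; "qvel": joint speeds; "joint_efforts": joint torques, N m; "eef_pos": TCP position; "tcp_rot": TCP orientation; "contact_force": force on the tool from outside, world axes, zero at the start; "wrist_torque": the same for the moment, N m; "opening": opening from 0.0 (shut) to 1.0 (fully open); "grasp_force": force on a finger pad.
Only numpy, scipy, OpenCV 4.12 (cv2) and the standard library are available. Lean on these libraries where they do the work, as an engineer would, in place of code of your own. Each camera call takes 0.05 s, during which the arm holds its last target. There are 200 camera calls.

## Working session

There is one attempt and no reset: what is moved stays moved. The work goes in short steps, Python scripts to look and compute and a shell command to move; the robot and the scene stay as the last step left them, time stands still between calls to the robot, and variables do not carry over. Pictures are saved under pics/ and viewed, at most 10 in all, crops included, and the job is handed in when it is done.

```bash
mkdir -p pics; ls; python3 - <<'E'
from rig import r
import cv2,numpy as np
s=r.sense();print({k:np.round(v,3).tolist() for k,v in s.items()})
for n in("scene","top"):
    f=r.grab_frame(n);cv2.imwrite(f"pics/{n}0.png",f[:,:,::-1])
    c=r.camera_info(n);print(n,{k:np.round(v,3).tolist() for k,v in c.items()})
print(r.camera_info("wrist"))
a=cv2.imread("pics/scene0.png");b=cv2.imread("pics/top0.png")
E
```

```text
pics
{'clock': 0.0, 'qpos': [1.142, 0.354, 1.634, -0.0, 1.155, -0.002], 'qvel': [0.0, -0.0, -0.0, -0.001, 0.002, -0.002], 'joint_efforts': [-0.002, -60.524, -34.208, -0.0, 0.009, 0.0], 'eef_pos': [258.514, 568.479, 230.549], 'tcp_rot': [-3.14, -0.0, 2.715], 'contact_force': [0.075, -0.234, -0.756], 'wrist_torque': [0.001, -0.027, 0.027], 'grasp_force': 0.0, 'opening': 1.002}
scene {'K': [[445.338, 0.0, 256.931], [0.0, 445.338, 190.855], [0.0, 0.0, 1.0]], 'distortion': [-0.139, 0.0, 0.0, 0.0, 0.0], 'rvec': [2.295, 1.209, -0.351], 'tvec': [-352.766, -284.994, 1436.587]}
top {'K': [[462.742, 0.0, 250.41], [0.0, 462.742, 187.836], [0.0, 0.0, 1.0]], 'distortion': [0.005, 0.0, 0.0, 0.0, 0.0], 'rvec': [2.164, -2.136, 0.114], 'tvec': [50.585, 581.137, 1321.605]}
{'K': array([[343.4360295 ,   0.        , 262.59028447],
       [  0.        , 343.4360295 , 191.38004455],
       [  0.        ,   0.        ,   1.        ]]), 'distortion': array([-0.07229407,  0.        ,  0.        ,  0.        ,  0.        ]), 'mount': array([[-2.70661044e-04, -9.51319502e-01, -3.08206314e-01,
         7.93336866e+01],
       [ 9.99999764e-01, -4.51936895e-04,  5.16781762e-04,
         6.18123335e-01],
       [-6.30914373e-04, -3.08206102e-01,  9.51319400e-01,
        -1.43115931e+02],
       [ 0.00000000e+00,  0.00000000e+00,  0.00000000e+00,
         1.00000000e+00]])}
```

View pics/scene0.png

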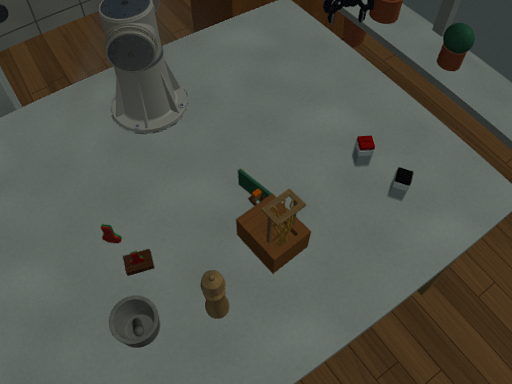

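View pics/top0.png

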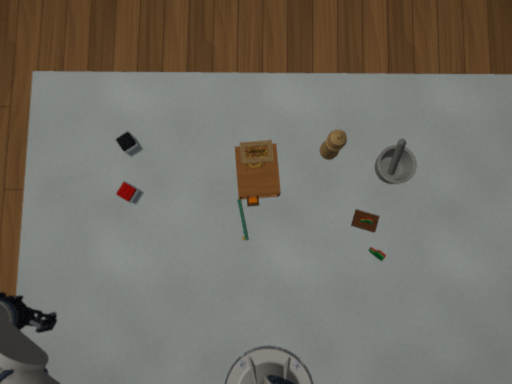

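The scene view shows a stand with a tag at (138,262), a loose red/green tag at (110,234), the box at (273,232), and an orange wedge at (257,196). The top view shows the stand at (366,220), the loose tag at (377,253), and the door running from (240,200) to (246,240). The candidates are the tag in the stand and the loose one. I'll confirm with an enlarged crop.

```bash
cat > h.py <<'E'
import numpy as np,cv2
from rig import r
from scipy.spatial.transform import Rotation as Ro
def cam(n,s=None):
    c=r.camera_info(n);K=np.array(c["K"]);d=np.array(c["distortion"])
    if n=="wrist":
        s=s or r.sense();T=np.eye(4);T[:3,:3]=Ro.from_euler("xyz",s["tcp_rot"]).as_matrix();T[:3,3]=s["eef_pos"]
        T=T@np.array(c["mount"]);R=T[:3,:3].T;t=-R@T[:3,3]
    else: R=cv2.Rodrigues(np.array(c["rvec"]))[0];t=np.array(c["tvec"])
    return K,d,R,t
def ray(C,uv):
    K,d,R,t=C;p=cv2.undistortPoints(np.array([[uv]],float),K,d)[0,0]
    v=R.T@[p[0],p[1],1];return -R.T@t,v/np.linalg.norm(v)
def onz(C,uv,z):
    o,v=ray(C,uv);return o+v*(z-o[2])/v[2]
def tri(*cu):
    A=0;b=0;L=[ray(C,u) for C,u in cu]
    for o,v in L:
        P=np.eye(3)-np.outer(v,v);A=A+P;b=b+P@o
    p=np.linalg.solve(A,b);return p,max(np.linalg.norm((np.eye(3)-np.outer(v,v))@(p-o)) for o,v in L)
def proj(C,p):
    K,d,R,t=C;return cv2.projectPoints(np.array([p],float),cv2.Rodrigues(R)[0],t,K,d)[0][0,0]
def blobs(f,kind,box=None,amin=8):
    h=cv2.cvtColor(f,cv2.COLOR_RGB2HSV).astype(int);H,S,V=h[...,0],h[...,1],h[...,2]
    m={"red":((H<6)|(H>172))&(S>150)&(V>70),"green":(H>40)&(H<90)&(S>110)&(V>40),"orange":(H>8)&(H<20)&(S>200)&(V>150),
       "wood":(H<16)&(S>90)&(V>25)&(V<110),"yellow":(H>20)&(H<32)&(S>110)&(V>90)}[kind].astype(np.uint8)
    if box: k=np.zeros_like(m);x0,y0,x1,y1=box;k[y0:y1,x0:x1]=1;m*=k
    n,l,st,c=cv2.connectedComponentsWithStats(m)
    return [(st[i,4],c[i].round(1),cv2.minAreaRect(np.argwhere(l==i)[:,::-1].astype(np.float32)),st[i,:4]) for i in range(1,n) if st[i,4]>=amin]
E
python3 - <<'E'
from h import *
a=cv2.imread("pics/scene0.png");b=cv2.imread("pics/top0.png")
f=lambda i,x,y,w,h:cv2.resize(i[y:y+h,x:x+w],(400,300),interpolation=cv2.INTER_CUBIC)
im=np.vstack([np.hstack([f(a,90,212,80,60),f(b,340,200,80,60)]),np.hstack([f(a,225,160,100,75),f(b,210,135,160,120)])])
cv2.imwrite("pics/crop.png",np.clip(im*1.6,0,255).astype(np.uint8))
S,T=cam("scene"),cam("top")
for nm,us,ut in [("stand",(138,262),(366,220)),("wedge",(257,195),(253,201)),("loose",(111,234),(377,253)),("mouth",(284,206),(257,152)),("mortar",(135,310),(396,163)),("grinder top",(212,275),(338,135)),("doorfree",(241,175),(245,238))]:
    print(nm,*[np.round(x,1) for x in tri((S,us),(T,ut))])
E
```

```text
stand [ 493.  -281.9   10. ] 2.2
wedge [538.1  52.1  91.2] 3.1
loose [ 397.1 -305.8   36.7] 1.9
mouth [655.3  42.1 203.9] 3.2
mortar [ 646.  -342.6  113.4] 2.8
grinder top [ 703.1 -171.6  194.9] 0.3
doorfree [434.5  72.8  43.1] 1.4
```

View pics/crop.png

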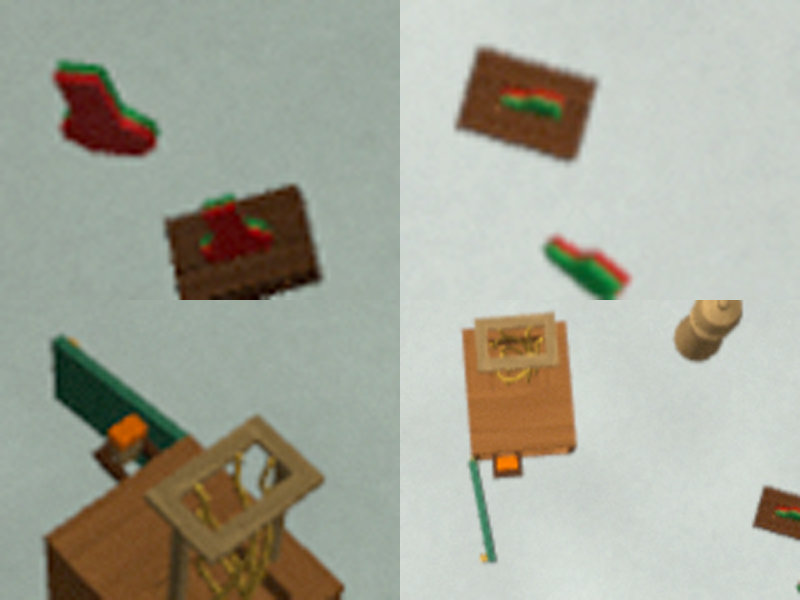

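The crop shows two candidates. The tag in the stand (scene 138,258; top 366,220) is small and symmetric. The loose one (scene 110,234; top 377,253) is bigger and boot-shaped. The one in the stand is meant: it's the smaller and it stands in the slot. Its green face points towards the robot. Next I'll get going towards it.

```bash
cat >> h.py <<'E'
def go(xyz,yaw_deg):
    """rows (shift units, turn units) from the present pose to xyz, tool down, world yaw"""
    s=r.sense();R=Ro.from_euler("xyz",s["tcp_rot"]);G=Ro.from_euler("xyz",[np.pi,0,np.radians(yaw_deg)])
    d=R.inv().apply(np.array(xyz)-s["eef_pos"])/200;w=(R.inv()*G).as_rotvec()/np.pi
    print("shift",d.round(3),"turn",w.round(3),"| pos",np.round(s["eef_pos"],1),"rpy",np.degrees(s["tcp_rot"]).round(1),"q6",round(s["qpos"][5],2),"t",s["clock"])
E
python3 -c "
from h import *
go([370,300,260],105);go([420,60,280],50)"
```

```text
shift [-1.063 -0.992 -0.146] turn [-0.     0.     0.281] | pos [258.5 568.5 230.6] rpy [-179.9   -0.   155.5] q6 -0.0 t 0.1
shift [-1.788 -1.981 -0.244] turn [-0.     0.     0.586] | pos [258.5 568.5 230.6] rpy [-179.9   -0.   155.5] q6 -0.0 t 0.1
```

```bash
python3 -m inch '[[[-1,-0.95,-0.15,0,0,0.28],[-1,-0.95,-0.15,0,0,0.28],[-1,-0.95,-0.15,0,0,0.28],[-1,-0.95,-0.15,0,0,0.28],[-1,-0.95,-0.15,0,0,0.28],[-1,-0.95,-0.15,0,0,0.28],[-1,-0.95,-0.15,0,0,0.28],[-1,-0.95,-0.15,0,0,0.28]]]' 0; python3 -c "
from h import *
go([430,60,290],50)"
```

```text
clock: 0.77
eef_pos: [363.3, 309.1, 261.7]
tcp_rot: [3.141, 0.002, 1.825]
contact_force: [0.3, 1.0, 0.2]
opening: 0.499
grasp_force: 0.0
shift [-1.29   0.01  -0.139] turn [0.    0.    0.303] | pos [363.3 309.1 261.7] rpy [1.800e+02 1.000e-01 1.046e+02] q6 0.45 t 0.7667
```

```bash
python3 -m inch '[[[-1,0.1,-0.15,0,0,0.3],[-1,0.1,-0.15,0,0,0.3],[-1,0.1,-0.15,0,0,0.3],[-1,0.1,-0.15,0,0,0.3],[-1,0.1,-0.15,0,0,0.3],[-1,0.1,-0.15,0,0,0.3],[-1,0.1,-0.15,0,0,0.3],[-1,0.1,-0.15,0,0,0.3]]]'; python3 - <<'E'
from h import *
s=r.sense();f=r.grab_frame("wrist");cv2.imwrite("pics/w1.png",f[:,:,::-1]);np.save("w1.npy",[s["eef_pos"],s["tcp_rot"]])
go([440,-180,250],-10)
E
```

```text
clock: 1.43
eef_pos: [433.9, 124.9, 291.1]
tcp_rot: [-3.141, -0.0, 0.885]
contact_force: [0.2, 0.3, -0.6]
opening: 0.498
grasp_force: 0.0
shift [-1.16   0.992  0.205] turn [-0.     0.     0.337] | pos [433.7 125.3 291.1] rpy [-180.     0.    50.6] q6 0.96 t 1.4833
```

View pics/w1.png

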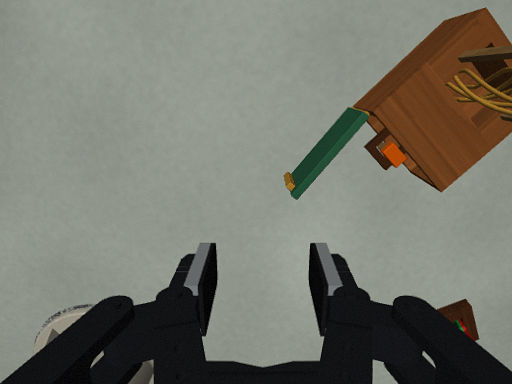

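The wrist view shows the door running from (290,190) to (365,112), the orange wedge at (395,153), the box front edge from (356,107) to (441,190), and the stand at (460,320).

```bash
python3 -m inch '[[[-0.9,0.9,0.2,0,0,0.31],[-0.9,0.9,0.2,0,0,0.31],[-0.9,0.9,0.2,0,0,0.31],[-0.9,0.9,0.2,0,0,0.31],[-0.9,0.9,0.2,0,0,0.31],[-0.9,0.9,0.2,0,0,0.31],[-0.9,0.9,0.2,0,0,0.31],[-0.9,0.9,0.2,0,0,0.31]]]'; python3 -c "
from h import *
go([490,-270,220],-55);go([490,-270,220],-104)"
```

```text
clock: 2.15
eef_pos: [460.9, -130.0, 250.4]
tcp_rot: [3.141, 0.001, -0.088]
contact_force: [-1.2, 0.3, 0.2]
opening: 0.499
grasp_force: 0.0
shift [0.206 0.684 0.152] turn [0.    0.    0.278] | pos [ 460.9 -130.   250.4] rpy [ 1.8e+02  1.0e-01 -5.0e+00] q6 1.38 t 2.15
shift [0.206 0.684 0.152] turn [0.   0.   0.55] | pos [ 460.9 -130.   250.4] rpy [ 1.8e+02  1.0e-01 -5.0e+00] q6 1.38 t 2.15
```

```bash
python3 -m inch '[[[0.2,0.68,0.15,0,0,0.31],[0.2,0.68,0.15,0,0,0.31],[0.2,0.68,0.15,0,0,0.31],[0.2,0.68,0.15,0,0,0.31],[0.2,0.68,0.15,0,0,0.31],[0.2,0.68,0.15,0,0,0.31],[0.2,0.68,0.15,0,0,0.31],[0.2,0.68,0.15,0,0,0.31]]]'; 
python3 -m inch '[[[0,0,0,0,0,0.23],[0,0,0,0,0,0.23],[0,0,0,0,0,0.23],[0,0,0,0,0,0.23],[0,0,0,0,0,0.23],[0,0,0,0,0,0.23],[0,0,0,0,0,0.23]]]'
python3 - <<'E'
from h import *
s=r.sense();f=r.grab_frame("wrist");cv2.imwrite("pics/w2.png",f[:,:,::-1]);np.save("w2.npy",[s["eef_pos"],s["tcp_rot"]])
print(s["qpos"][5]);C=cam("wrist",s)
for k in("red","green","wood"):
  for b in blobs(f,k,amin=30): print(k,b, np.round(onz(C,b[1],18 if k=="wood" else 62),1))
E
```

```text
clock: 2.82
eef_pos: [489.9, -266.2, 220.7]
tcp_rot: [3.141, 0.001, -1.058]
contact_force: [0.3, 0.0, 0.3]
opening: 0.504
grasp_force: 0.0
clock: 3.4
eef_pos: [490.1, -266.0, 220.9]
tcp_rot: [3.141, 0.0, -1.779]
contact_force: [0.7, -0.5, 0.4]
opening: 0.505
grasp_force: 0.0
2.849534071809897
red (np.int32(68), array([357.7,  82.8]), ((357.78375244140625, 82.79729461669922), (6.082762718200684, 11.507928848266602), 9.462322235107422), array([354,  77,   8,  12], dtype=int32)) [ 395.  -324.7   62. ]
red (np.int32(203), array([361.4, 104.2]), ((360.9705810546875, 104.6176528930664), (10.304195404052734, 30.91259002685547), 40.601295471191406), array([347,  91,  25,  27], dtype=int32)) [ 394.2 -306.3   62. ]
red (np.int32(89), array([338.2, 116.4]), ((338.2500305175781, 116.25003051757812), (6.363960266113281, 15.55634880065918), 45.0), array([331, 110,  15,  14], dtype=int32)) [ 415.5 -300.    62. ]
red (np.int32(43), array([256.2, 137.1]), ((256.14617919921875, 137.33078002929688), (3.5970072746276855, 11.039091110229492), 7.125016689300537), array([254, 132,   5,  12], dtype=int32)) 
[... 1124 characters left out ...]
30562591552734), (20.1943359375, 50.77027130126953), 31.429563522338867), array([330,  77,  37,  44], dtype=int32)) [ 394.3 -308.8   18. ]
wood (np.int32(3026), array([257.7, 146.8]), ((257.6624450683594, 147.22589111328125), (49.516700744628906, 68.46841430664062), 4.085616588592529), array([232, 112,  53,  71], dtype=int32)) [ 491.9 -280.3   18. ]
wood (np.int32(580), array([231.1, 354.8]), ((230.28048706054688, 352.4755859375), (49.9150505065918, 20.319400787353516), 6.340191841125488), array([205, 344,  50,  22], dtype=int32)) [581.8 -25.7  18. ]
wood (np.int32(175), array([148.4, 375.5]), ((147.0, 374.0), (18.0, 12.0), 90.0), array([141, 365,  13,  19], dtype=int32)) [699.1 -11.7  18. ]
```

View pics/w2.png

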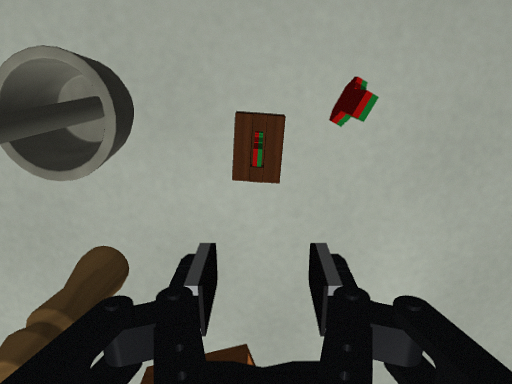

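The wrist view shows the stand at (258,147), with about 4° of tilt left, and the tag in its slot at (257,150) with green on the right. The loose boot-shaped tag lies clear at (355,100).

```bash
python3 -c "
from h import *
go([492,-280.5,110],-105.9)"
python3 -m inch '[[[0.07,-0.02,0.55,0,0,0.022],[0.07,-0.02,0.55,0,0,0.022],[0.07,-0.02,0.55,0,0,0.022],[0.07,-0.02,0.55,0,0,0.022],[0.07,-0.02,0.55,0,0,0.022]]]'
python3 - <<'E'
from h import *
s=r.sense();f=r.grab_frame("wrist");cv2.imwrite("pics/w3.png",f[:,:,::-1])
go([492,-280.5,110],-105.9)
C3=cam("wrist",s);f2=cv2.imread("pics/w2.png")[:,:,::-1];p=np.load("w2.npy");C2=cam("wrist",dict(eef_pos=p[0],tcp_rot=p[1]))
w=[]
for f_,C,box in((f2,C2,(225,105,295,190)),(f,C3,(180,20,340,330))):
  m=max(blobs(f_,"wood",box),key=lambda b:b[0]);print("stand",m[:3]);w.append((C,m[1]))
  for k in("red","green"):
    for b in blobs(f_,k,box,20): print(k,b[0],b[1],b[3], np.round(onz(C,b[1],40),1))
print(tri(*w))
E
```

```text
shift [ 0.069 -0.024  0.555] turn [0.    0.    0.024] | pos [ 490.  -266.   220.9] rpy [ 180.     0.  -101.6] q6 2.84 t 3.45
clock: 3.87
eef_pos: [490.1, -280.4, 110.4]
tcp_rot: [3.138, 0.001, -1.843]
contact_force: [-0.0, -0.8, 0.6]
opening: 0.5
grasp_force: 0.0
shift [-0.003 -0.003  0.01 ] turn [0.    0.    0.001] | pos [ 491.3 -281.   112. ] rpy [ 180.     0.  -105.7] q6 2.89 t 3.9167
stand (np.int32(3026), array([257.7, 146.8]), ((257.6624450683594, 147.22589111328125), (49.516700744628906, 68.46841430664062), 4.085616588592529))
red 43 [256.2 137.1] [254 132   5  12] [ 490.1 -293.6   40. ]
red 81 [254.5 157.2] [252 148   6  19] [ 495.8 -275.    40. ]
green 141 [259.6 149.9] [257 132   6  35] [ 489.5 -280.9   40. ]
stand (np.int32(5748), array([259.6, 191.2]), ((260.0, 192.5), (95.0, 70.0), 90.0))
red 103 [256.5 183.9] [254 175   6  18] [ 489.7 -295.    40. ]
red 158 [255.6 219.4] [253 207   7  26] [ 497.2 -271.2   40. ]
green 358 [262.6 202.8] [260 173   7  60] [ 489.4 -281.3   40. ]
(array([ 492.88298861, -276.92521361,   -0.6641362 ]), np.float64(0.068548945594465))
```

View pics/w3.png

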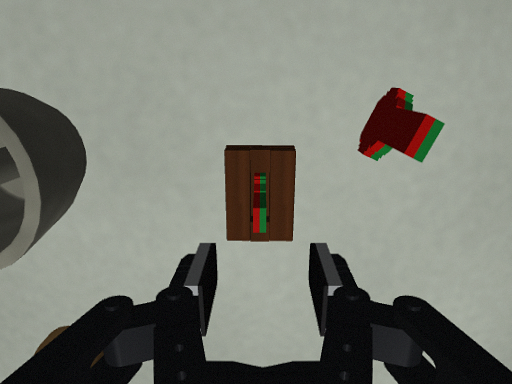

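```bash
python3 - <<'E'
from h import *
p=np.load("w2.npy");C2=cam("wrist",dict(eef_pos=p[0],tcp_rot=p[1]));C3=cam("wrist")
print("stem top",tri((C2,(257.3,157.5)),(C3,(260,220))))
for z in(62,):print(onz(C2,(257.3,157.5),z),onz(C3,(260,220),z))
a,b=onz(C3,(225,147),18),onz(C3,(294,240),18);print("stand top corners",a,b,(a+b)/2)
print("stand near-edge mid",tri((C2,(256.5,182)),(C3,(260,240.5))))
go([492.3,-279.5,28],-105.7)
E
```

```text
stem top (array([ 492.48110326, -279.404857  ,   63.85885901]), np.float64(0.6861402389071329))
[ 491.93979906 -278.80140039   62.        ] [ 493.35915353 -278.86874436   62.        ]
stand top corners [ 507.21791609 -320.74160256   18.        ] [ 478.23071804 -238.27791711   18.        ] [ 492.72431707 -279.50975984   18.        ]
stand near-edge mid (array([ 502.17058337, -244.31199696,   17.60631413]), np.float64(1.253011651013072))
shift [-0.009 -0.003  0.42 ] turn [0. 0. 0.] | pos [ 491.3 -281.   112. ] rpy [ 180.     0.  -105.7] q6 2.89 t 3.9167
```

```bash
python3 -m inch '[[[-0.009,-0.004,0.2,0,0,0],[-0.009,-0.004,0.35,0,0,0],[-0.009,-0.004,0.42,0,0,0],[-0.009,-0.004,0.42,0,0,0],[-0.009,-0.004,0.42,0,0,0]]]' && python3 -m inch '[[[0,0,0,0,0,0],[0,0,0,0,0,0],[0,0,0,0,0,0],[0,0,0,0,0,0],[0,0,0,0,0,0],[0,0,0,0,0,0]]]' -1 40
```

```text
clock: 4.33
eef_pos: [493.2, -279.9, 28.9]
tcp_rot: [-3.14, -0.0, -1.845]
contact_force: [0.3, -0.5, 1.5]
opening: 0.5
grasp_force: 0.0
clock: 4.83
eef_pos: [493.3, -280.2, 29.1]
tcp_rot: [-3.139, -0.001, -1.847]
contact_force: [-1.1, 0.8, 8.9]
opening: 0.086
grasp_force: 42.3
```

```bash
python3 -m inch '[[[0,0,-0.15,0,0,0],[0,0,-0.35,0,0,0],[0,0,-0.55,0,0,0],[0,0,-0.75,0,0,0],[0,0,-0.95,0,0,0],[0,0,-1,0,0,0],[0,0,-1,0,0,0],[0,0,-1,0,0,0]]]'
python3 - <<'E'
from h import *
a=cv2.imread("pics/scene0.png");b=cv2.imread("pics/top0.png");w=cv2.imread("pics/w1.png")
f=lambda i,x,y,w_,h,W=400:cv2.resize(i[y:y+h,x:x+w_],(W,300),interpolation=cv2.INTER_CUBIC)
im=np.vstack([np.hstack([f(a,230,180,80,60),f(b,220,135,80,60)]),np.hstack([f(w,272,0,240,200,360),f(b,225,185,60,60,300),np.zeros((300,140,3),np.uint8)])])
cv2.imwrite("pics/crop2.png",np.clip(im*1.6,0,255).astype(np.uint8))
E
```

```text
clock: 5.5
eef_pos: [492.2, -279.6, 228.0]
tcp_rot: [-3.14, -0.0, -1.847]
contact_force: [0.4, 0.4, -1.0]
opening: 0.088
grasp_force: 41.0
```

View pics/crop2.png

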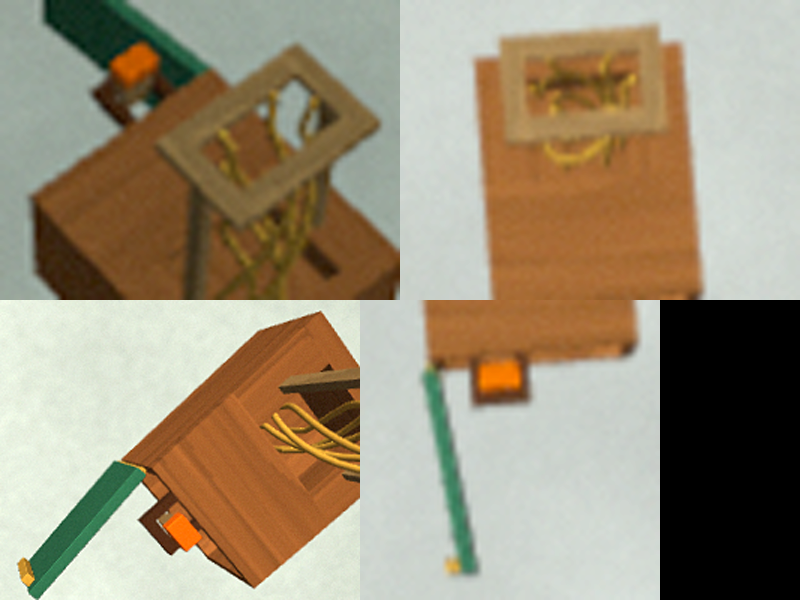

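```bash
python3 - <<'E'
from h import *
S,T=cam("scene"),cam("top")
sc=np.array([[289.4,188.8],[306,204.8],[278.6,224.5],[262,209.4]]);tc=np.array([[240,142.4],[271.6,140.2],[273,161],[241.2,163.8]])
print("mouth",tri((S,sc.mean(0)),(T,tc.mean(0))))
P=[onz(T,u,206)[:2] for u in tc];Q=[onz(S,u,206)[:2] for u in sc]
for X in(P,Q):
  X=np.array(X);print(X.round(1).tolist(),X.mean(0))
P=np.array(P);e=(P[0]-P[1])+(P[3]-P[2]);print("yaw top",np.degrees(np.arctan2(-e[0],e[1])))
p=np.load("w1.npy");W=cam("wrist",dict(eef_pos=p[0],tcp_rot=p[1]))
# box front-top edge in w1 (crop scale 1.5, offset 272,0)
A,B=onz(W,(272+122/1.5,(461-300)/1.5),83),onz(W,(272+253/1.5,(586-300)/1.5),83);print("front edge z83",A,B,np.degrees(np.arctan2(-(A-B)[0],(A-B)[1])))
us=[]
for n,box in(("scene0",(240,180,275,215)),("top0",(240,190,265,210)),("w1",(370,130,410,175))):
  f=cv2.imread(f"pics/{n}.png")[:,:,::-1];b=max(blobs(f,"orange",box),key=lambda b:b[0]);print(n,b[:2]);us.append(b[1])
print("wedge",tri((S,us[0]),(T,us[1]),(W,us[2])),[onz(c,u,111)[:2].round(1) for c,u in zip((S,T,W),us)])
go([651,44,290],94)
E
```

```text
mouth (array([655.96950298,  42.90794046, 200.44110765]), np.float64(2.372652376866857))
[[678.0, 83.9], [684.7, 2.0], [630.0, -2.1], [621.7, 79.8]] [653.61793361  40.88896229]
[[627.9, 81.5], [682.8, 86.3], [688.9, 6.6], [637.6, -1.2]] [659.32105772  43.29685001]
yaw top 5.206436559319747
front edge z83 [538.22462129 108.15563438  83.        ] [563.02348105 -25.86884876  83.        ] 10.483008120025435Traceback (most recent call last):
  File "<stdin>", line 14, in <module>
ValueError: max() iterable argument is empty
```

```bash
python3 -m inch '[[[-0.1,0,-0.26,0,0,-0.31],[-0.3,-0.03,-0.3,0,0,-0.31],[-0.7,-0.055,-0.3,0,0,-0.31],[-0.7,-0.055,-0.3,0,0,-0.31],[-0.7,-0.055,-0.3,0,0,-0.31],[-0.7,-0.055,-0.3,0,0,-0.31],[-0.7,-0.055,-0.3,0,0,-0.31],[-0.7,-0.055,-0.3,0,0,-0.31]]]' 
python3 -m inch '[[[0,0,0,0,0,-0.31],[0,0,0,0,0,-0.31],[0,0,0,0,0,-0.31],[0,0,0,0,0,-0.31],[0,0,0,0,0,-0.31],[0,0,0,0,0,-0.31],[0,0,0,0,0,-0.31],[0,0,0,0,0,-0.31]]]' 
python3 -c "
from h import *
go([590,41,295],50);go([590,41,295],95.2)"
```

```text
clock: 6.17
eef_pos: [539.9, -147.0, 284.8]
tcp_rot: [3.139, 0.003, -0.865]
contact_force: [-0.2, 0.2, -0.6]
opening: 0.091
grasp_force: 41.0
clock: 6.83
eef_pos: [539.7, -147.5, 284.8]
tcp_rot: [-3.14, 0.004, 0.108]
contact_force: [-0.1, 0.5, -0.1]
opening: 0.085
grasp_force: 41.0
shift [ 0.351 -0.91  -0.051] turn [-0.001  0.001 -0.244] | pos [ 539.7 -147.5  284.8] rpy [-179.9    0.2    6.2] q6 1.19 t 6.8333
shift [ 0.351 -0.91  -0.051] turn [-0.001  0.001 -0.495] | pos [ 539.7 -147.5  284.8] rpy [-179.9    0.2    6.2] q6 1.19 t 6.8333
```

```bash
python3 -m inch '[[[0.35,-0.91,-0.05,0,0,-0.31],[0.35,-0.91,-0.05,0,0,-0.31],[0.35,-0.91,-0.05,0,0,-0.31],[0.35,-0.91,-0.05,0,0,-0.31],[0.35,-0.91,-0.05,0,0,-0.31],[0.35,-0.91,-0.05,0,0,-0.31],[0.35,-0.91,-0.05,0,0,-0.31],[0.35,-0.91,-0.05,0,0,-0.31]]]' 
python3 -m inch '[[[0,0,0,0,0,-0.185],[0,0,0,0,0,-0.185],[0,0,0,0,0,-0.185],[0,0,0,0,0,-0.185],[0,0,0,0,0,-0.185],[0,0,0,0,0,-0.185],[0,0,0,0,0,-0.185]]]' 
python3 - <<'E'
from h import *
s=r.sense();f=r.grab_frame("wrist");cv2.imwrite("pics/w4.png",f[:,:,::-1]);np.save("w4.npy",[s["eef_pos"],s["tcp_rot"]])
go([655.5,42,290],95.2)
E
```

```text
clock: 7.5
eef_pos: [591.2, 41.1, 294.6]
tcp_rot: [-3.138, 0.002, 1.083]
contact_force: [0.4, 0.4, -0.7]
opening: 0.088
grasp_force: 41.0
clock: 8.08
eef_pos: [591.4, 40.3, 295.4]
tcp_rot: [-3.139, -0.0, 1.653]
contact_force: [-0.0, 1.0, -0.2]
opening: 0.085
grasp_force: 41.0
shift [-0.018  0.319  0.028] turn [-0.001 -0.    -0.003] | pos [591.6  40.3 295.8] rpy [-179.9   -0.    94.7] q6 -0.02 t 8.1333
```

View pics/w4.png

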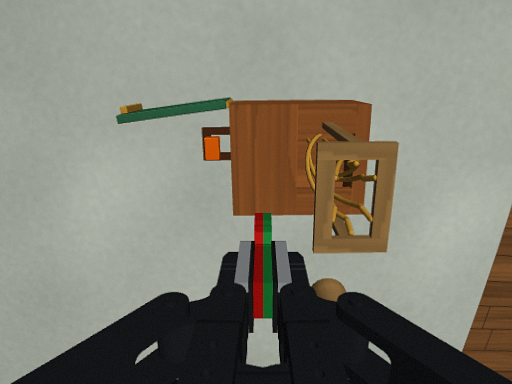

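The hover view shows the tag held with green on the right (+x), the mouth plate with corners (317,143), (398,142), (386,251) and (313,252), the wedge at (211,148), and the door from (118,118) to (231,101).

```bash
python3 - <<'E'
from h import *
p=np.load("w4.npy");W=cam("wrist",dict(eef_pos=p[0],tcp_rot=p[1]));S,T=cam("scene"),cam("top")
w=np.array([[317,143],[398,142],[386,251],[313,252]],float)
X=np.array([onz(W,u,206)[:2] for u in w]);print(X.round(1).tolist(),X.mean(0))
e=(X[0]-X[3])+(X[1]-X[2]);print("yaw",np.degrees(np.arctan2(-e[0],e[1])),"len",np.linalg.norm(X[0]-X[3]),np.linalg.norm(X[0]-X[1]))
sc=np.array([[289.4,188.8],[306,204.8],[278.6,224.5],[262,209.4]]);tc=np.array([[240,142.4],[271.6,140.2],[273,161],[241.2,163.8]])
print("tri",tri((S,sc.mean(0)),(T,tc.mean(0)),(W,w.mean(0))))
A,B=onz(W,(230.5,100),83),onz(W,(233,215),83);print("front",A,B,np.degrees(np.arctan2(-(A-B)[0],(A-B)[1])),np.linalg.norm(A-B))
f=cv2.imread("pics/w4.png")[:,:,::-1];h=cv2.cvtColor(f,cv2.COLOR_RGB2HSV);print(h[148,211])
print("wedge",onz(W,(211,148),111))
for z in (73,):print("door free top edge",onz(W,(118,119),z),"hinge",onz(W,(230,103),z))
E
```

```text
[[625.0, 82.4], [680.7, 88.1], [688.5, 4.9], [632.8, -0.2]] [656.76220175  43.80958728]
yaw 5.407997325727104 len 82.96008104796837 56.01537465281648
tri (array([656.64020001,  43.32822302, 200.59625701]), np.float64(3.1171831128075875))
front [553.58271825  98.82221224  83.        ] [563.16613776 -25.22110838  83.        ] 4.417818692297606 124.41297086872629
[ 12 244 200]
wedge [539.80019484  53.86394919 111.        ]
door free top edge [433.8755308  69.8087143  73.       ] hinge [552.34598736  95.15280814  73.        ]
```

```bash
python3 -m inch '[[[0,0.18,0,0,0,-0.002],[-0.01,0.327,0,0,0,-0.002],[-0.01,0.327,0,0,0,-0.002],[-0.01,0.327,0,0,0,-0.002],[-0.01,0.327,0.1,0,0,-0.002],[-0.01,0.327,0.2,0,0,-0.002],[-0.01,0.327,0.2,0,0,-0.002]]]' 
python3 - <<'E'
from h import *
go([656.6,43.9,216],95)
f=r.grab_frame("wrist");cv2.imwrite("pics/w5.png",f[:,:,::-1])
E
```

```text
clock: 8.72
eef_pos: [654.4, 43.7, 253.1]
tcp_rot: [-3.135, -0.0, 1.661]
contact_force: [-0.6, 0.8, -0.8]
opening: 0.092
grasp_force: 40.9
shift [-0.     0.012  0.185] turn [-0.002 -0.     0.001] | pos [654.4  43.7 253.1] rpy [-179.6   -0.    95.2] q6 -0.03 t 8.7167
```

View pics/w5.png

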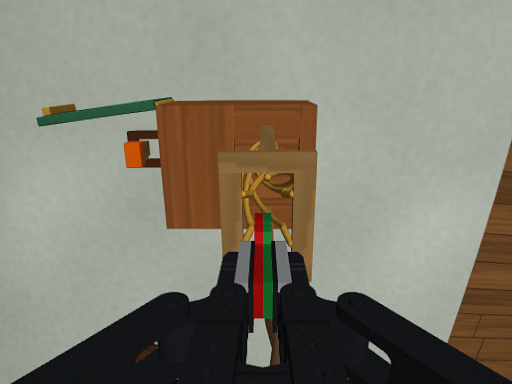

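The tag sits centred over the slot (tag column 263, slot 242–294). Next, lower it and let go.

```bash
python3 -m inch '[[[0,0.012,0.05,0,0,0],[0,0.012,0.1,0,0,0],[0,0.012,0.15,0,0,0],[0,0.012,0.185,0,0,0],[0,0.012,0.185,0,0,0],[0,0.012,0.185,0,0,0],[0,0.012,0.185,0,0,0]]]' && python3 -m inch '[[[0,0,0,0,0,0],[0,0,0,0,0,0],[0,0,0,0,0,0],[0,0,0,0,0,0],[0,0,0,0,0,0],[0,0,0,0,0,0]]]' 0 
python3 -m inch '[[[0,0,-0.1,0,0,0],[0,0,-0.25,0,0,0],[0,0,-0.4,0,0,0],[0,-0.2,-0.4,0,0,0],[0,-0.35,-0.4,0,0,0],[0,-0.5,-0.4,0,0,0],[0,-0.5,-0.4,0,0,0],[0,-0.5,-0.4,0,0,0]]]'
python3 - <<'E'
from h import *
s=r.sense();f=r.grab_frame("wrist");cv2.imwrite("pics/w6.png",f[:,:,::-1]);C=cam("wrist",s)
go([500,-50,200],95)
for k in("red","green"):
  for b in blobs(f,k,amin=10): print(k,b[0],b[1],b[3],onz(C,b[1],66).round(1))
g=r.grab_frame("scene");cv2.imwrite("pics/s6.png",g[:,:,::-1])
for k in("red","green"):
  for b in blobs(g,k,amin=4): print(k,b[0],b[1],b[3],onz(cam("scene"),b[1],66).round(1))
E
```

```text
clock: 9.35
eef_pos: [660.1, 44.1, 220.6]
tcp_rot: [3.141, -0.0, 1.662]
contact_force: [-1.0, -0.2, -0.0]
opening: 0.085
grasp_force: 40.9
clock: 9.85
eef_pos: [659.8, 44.1, 220.4]
tcp_rot: [3.141, 0.0, 1.662]
contact_force: [-0.0, -1.2, -0.7]
opening: 0.494
grasp_force: 0.0
clock: 10.52
eef_pos: [559.5, 34.9, 300.9]
tcp_rot: [3.141, 0.0, 1.662]
contact_force: [0.2, -0.3, -0.2]
opening: 0.499
grasp_force: 0.0
shift [-0.395 -0.342  0.504] turn [0.001 0.    0.001] | pos [560.7  35.  300.9] rpy [179.9   0.   95.2] q6 -0.03 t 10.5667
red 29 [345.2 142.6] [344 137   5  12] [650.   57.6  66. ]
red 40 [133.1 378.4] [128 371  11  13] [ 401.1 -311.3   66. ]
green 1027 [202.6 106.4] [147  95 110  24] [490.6  82.5  66. ]
green 77 [344.6 153.8] [341 141   7  24] [651.4  45.   66. ]
red 155 [365.9 141.4] [358 136  17  12] [551.2 429.4  66. ]
red 37 [110.4 231.7] [101 227  20  14] [ 410.1 -302.7   66. ]
red 8 [279.6 236.5] [278 235   5   4] [658.4  41.   66. ]
green 280 [465.1  33. ] [455  23  20  24] [ 369.7 1118.8   66. ]
green 92 [254.8 182. ] [239 169  32  26] [488.9  83.1  66. ]
green 34 [110.9 229.3] [102 224  19  14] [ 404.5 -298.7   66. ]
```

```bash
python3 - <<'E'
from h import *
f=cv2.imread("pics/w6.png");g=cv2.imread("pics/s6.png")
fx=lambda i,x,y,w,h:cv2.resize(i[y:y+h,x:x+w],(400,400),interpolation=cv2.INTER_CUBIC)
cv2.imwrite("pics/c6.png",np.clip(np.hstack([fx(f,290,90,120,120),fx(g,230,180,80,80)])*1.8,0,255).astype(np.uint8))
print(tri((cam("wrist"),(345,147)),(cam("scene"),(279.6,236.5))))
E
```

```text
(array([654.42547891,  48.42408546,  51.52135719]), np.float64(2.7892022237872474))
```

View pics/c6.png

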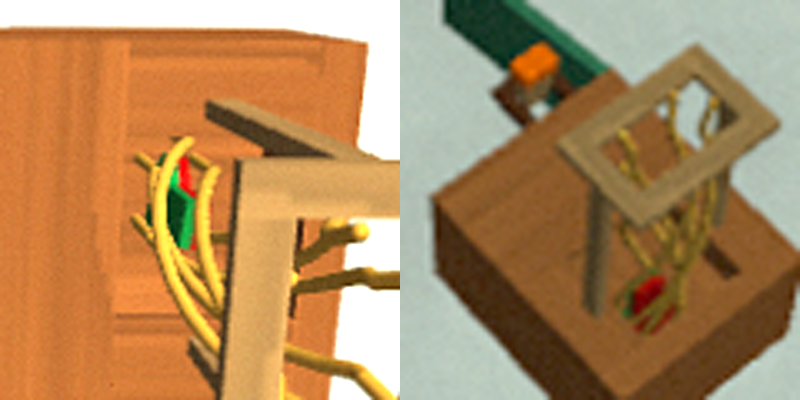

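The crop shows the tag down in the box between the wires, with green towards the door (left) and red behind. Now for the door, with the fingers shut and pushing from the outside.

```bash
cat >> h.py <<'E'
HN=np.array([547.3,94.6])
def fing(th,off,L=98):
    a=np.radians(-85)-th;b=np.radians(185)-th
    return HN+L*np.array([np.cos(a),np.sin(a)])+off*np.array([np.cos(b),np.sin(b)])
E
python3 - <<'E'
from h import *
p=fing(1.443,50);print(p);go([*p,220],95.2)
print("door free tip closed",fing(0,0,118))
E
```

```text
[440.88718778 122.5340902 ]
shift [ 0.491 -0.56   0.403] turn [0. 0. 0.] | pos [561.2  35.  300.7] rpy [179.9   0.   95.2] q6 -0.03 t 10.6167
door free tip closed [557.58437764 -22.95097437]
```

```bash
python3 -m inch '[[[0.49,-0.56,0.1,0,0,0],[0.49,-0.56,0.2,0,0,0],[0.49,-0.56,0.3,0,0,0],[0.49,-0.56,0.4,0,0,0],[0.49,-0.56,0.6,0,0,0],[0.49,-0.56,0.8,0,0,0],[0.49,-0.56,0.8,0,0,0],[0.49,-0.56,0.8,0,0,0]]]' -1
python3 - <<'E'
from h import *
go([*fing(1.443,50),52],95.2)
E
```

```text
clock: 11.28
eef_pos: [439.0, 122.2, 138.6]
tcp_rot: [-3.137, 0.001, 1.663]
contact_force: [-0.3, -0.4, 0.5]
opening: -0.001
grasp_force: 0.0
shift [0.001 0.012 0.433] turn [-0.002  0.     0.   ] | pos [439.  122.2 138.6] rpy [-1.797e+02  1.000e-01  9.530e+01] q6 0.18 t 11.2833
```

```bash
python3 -m inch '[[[0,0.01,0.15,0,0,0],[0,0.01,0.3,0,0,0],[0,0.01,0.43,0,0,0],[0,0.01,0.43,0,0,0],[0,0.01,0.43,0,0,0]]]'
python3 - <<'E'
from h import *
for th,o in((1.443,30),(1.443,19),(1.3,18),(1.1,20),(.9,20),(.7,20),(.5,20),(.3,20),(.2,20),(.1,20),(0.05,20),(0,20),(0,19)):
    print(th);go([*fing(th,o),52],95.2)
E
```

```text
clock: 11.7
eef_pos: [443.2, 122.6, 55.4]
tcp_rot: [3.142, 0.0, 1.662]
contact_force: [-0.3, 0.8, 0.1]
opening: 0.003
grasp_force: 0.0
1.443
shift [-0.098  0.001  0.017] turn [0. 0. 0.] | pos [443.2 122.6  55.4] rpy [180.    0.   95.2] q6 0.18 t 11.7
1.443
shift [-0.153  0.008  0.017] turn [0. 0. 0.] | pos [443.2 122.6  55.4] rpy [180.    0.   95.2] q6 0.18 t 11.7
1.3
shift [-0.229  0.009  0.017] turn [0. 0. 0.] | pos [443.2 122.6  55.4] rpy [180.    0.   95.2] q6 0.18 t 11.7
1.1
shift [-0.318  0.023  0.017] turn [0. 0. 0.] | pos [443.2 122.6  55.4] rpy [180.    0.   95.2] q6 0.18 t 11.7
0.9
shift [-0.411  0.059  0.017] turn [0. 0. 0.] | pos [443.2 122.6  55.4] rpy [180.    0.   95.2] q6 0.18 t 11.7
0.7
shift [-0.495  0.112  0.017] turn [0. 0. 0.] | pos [443.2 122.6  55.4] rpy [180.    0.   95.2] q6 0.18 t 11.7
0.5
shift [-0.567  0.181  0.017] turn [0. 0. 0.] | pos [443.2 122.6  55.4] rpy [180.    0.   95.2] q6 0.18 t 11.7
0.3
shift [-0.624  0.263  0.017] turn [0. 0. 0.] | pos [443.2 122.6  55.4] rpy [180.    0.   95.2] q6 0.18 t 11.7
0.2
shift [-0.646  0.308  0.017] turn [0. 0. 0.] | pos [443.2 122.6  55.4] rpy [180.    0.   95.2] q6 0.18 t 11.7
0.1
shift [-0.664  0.355  0.017] turn [0. 0. 0.] | pos [443.2 122.6  55.4] rpy [180.    0.   95.2] q6 0.18 t 11.7
0.05
shift [-0.671  0.379  0.017] turn [0. 0. 0.] | pos [443.2 122.6  55.4] rpy [180.    0.   95.2] q6 0.18 t 11.7
0
shift [-0.676  0.404  0.017] turn [0. 0. 0.] | pos [443.2 122.6  55.4] rpy [180.    0.   95.2] q6 0.18 t 11.7
0
shift [-0.676  0.409  0.017] turn [0. 0. 0.] | pos [443.2 122.6  55.4] rpy [180.    0.   95.2] q6 0.18 t 11.7
```

```bash
python3 -m inch '[[[-0.1,0,0.017,0,0,0],[-0.15,0.008,0.017,0,0,0],[-0.23,0.01,0.017,0,0,0],[-0.32,0.023,0.017,0,0,0],[-0.41,0.06,0.017,0,0,0],[-0.5,0.11,0.017,0,0,0],[-0.53,0.145,0.017,0,0,0],[-0.53,0.145,0.017,0,0,0]]]'
python3 - <<'E'
from h import *
for th,o in((.5,20),(.3,20),(.2,20),(.1,20),(0.05,20),(0,20),(0,15)):
    print(th);go([*fing(th,o),52],95.2)
f=r.grab_frame("top")
for b in blobs(f,"green",(225,180,300,260)): print(b[0],b[1],b[2])
E
```

```text
clock: 12.37
eef_pos: [483.6, 18.5, 52.9]
tcp_rot: [3.137, 0.0, 1.66]
contact_force: [-0.0, -0.2, -0.1]
opening: 0.002
grasp_force: 0.0
0.5
shift [-0.031  0.028  0.005] turn [ 0.001  0.    -0.001] | pos [483.6  18.5  52.9] rpy [179.7   0.   95.1] q6 -0.05 t 12.3667
0.3
shift [-0.087  0.11   0.005] turn [ 0.001  0.    -0.001] | pos [483.6  18.5  52.9] rpy [179.7   0.   95.1] q6 -0.05 t 12.3667
0.2
shift [-0.109  0.155  0.005] turn [ 0.001  0.    -0.001] | pos [483.6  18.5  52.9] rpy [179.7   0.   95.1] q6 -0.05 t 12.3667
0.1
shift [-0.127  0.202  0.006] turn [ 0.001  0.    -0.001] | pos [483.6  18.5  52.9] rpy [179.7   0.   95.1] q6 -0.05 t 12.3667
0.05
shift [-0.133  0.226  0.006] turn [ 0.001  0.    -0.001] | pos [483.6  18.5  52.9] rpy [179.7   0.   95.1] q6 -0.05 t 12.3667
0
shift [-0.139  0.25   0.006] turn [ 0.001  0.    -0.001] | pos [483.6  18.5  52.9] rpy [179.7   0.   95.1] q6 -0.05 t 12.3667
0
shift [-0.139  0.275  0.006] turn [ 0.001  0.    -0.001] | pos [483.6  18.5  52.9] rpy [179.7   0.   95.1] q6 -0.05 t 12.3667
```

```bash
python3 -m inch '[[[-0.03,0.03,0.005,0,0,0],[-0.06,0.07,0.005,0,0,0],[-0.087,0.11,0.005,0,0,0],[-0.109,0.155,0.005,0,0,0],[-0.127,0.2,0.005,0,0,0],[-0.133,0.226,0.005,0,0,0],[-0.133,0.226,0.005,0,0,0]]]'
python3 -m inch '[[[0,0.01,0,0,0,0],[0,0.02,0,0,0,0],[0,0.02,0,0,0,0]]]'
python3 -c "
from h import *
go([*fing(0,19),52],95.2)
f=r.grab_frame('wrist')
for b in blobs(f,'green',amin=15): print(b[:3])
cv2.imwrite('pics/w7.png',f[:,:,::-1])"
```

```text
clock: 13.0
eef_pos: [529.5, -3.0, 49.9]
tcp_rot: [3.14, 0.0, 1.662]
contact_force: [0.2, -0.1, 0.8]
opening: -0.003
grasp_force: 0.0
clock: 13.25
eef_pos: [531.7, -2.3, 49.8]
tcp_rot: [-3.141, -0.0, 1.662]
contact_force: [-0.3, -0.1, 0.6]
opening: 0.001
grasp_force: 0.0
shift [-0.014  0.025 -0.011] turn [-0. -0.  0.] | pos [531.7  -2.3  49.8] rpy [-180.    -0.    95.3] q6 -0.1 t 13.25
(np.int32(1858), array([332.4,  71.9]), ((332.4390563964844, 72.54878234863281), (26.61400032043457, 72.1117935180664), 6.34019136428833))
(np.int32(121), array([326.5, 135. ]), ((326.0, 136.0), (6.0, 24.0), 90.0))
(np.int32(1495), array([311.8, 259.5]), ((311.0154113769531, 261.376953125), (22.450286865234375, 73.9247055053711), 7.125016689300537))
```

```bash
python3 -m inch '[[[0,0.015,0,0,0,0],[0,0.02,0,0,0,0],[0,0.02,0,0,0,0],[0,0.02,0,0,0,0]]]'
python3 -m inch '[[[0,0.01,0,0,0,0],[0,0.01,0,0,0,0],[0,0.01,0,0,0,0]]]'
python3 -m inch '[[[0,0.01,0,0,0,0],[0,0.01,0,0,0,0],[0,0.01,0,0,0,0]]]'
```

```text
clock: 13.63
eef_pos: [535.8, -2.0, 49.9]
tcp_rot: [3.141, 0.0, 1.662]
contact_force: [-0.2, 0.5, 0.6]
opening: 0.0
grasp_force: 0.0
clock: 13.88
eef_pos: [537.7, -1.9, 49.8]
tcp_rot: [-3.141, -0.0, 1.662]
contact_force: [-0.3, 0.1, -0.5]
opening: -0.001
grasp_force: 0.2
clock: 14.13
eef_pos: [537.8, -1.8, 49.6]
tcp_rot: [-3.138, -0.0, 1.662]
contact_force: [-6.9, -1.0, 4.5]
opening: 0.002
grasp_force: 3.5
```

```bash
python3 -m inch '[[[0,0.006,0,0,0,0],[0,0.006,0,0,0,0],[0,0.006,0,0,0,0]]]'
python3 -m inch '[[[0,-0.1,0,0,0,0],[0,-0.2,-0.2,0,0,0],[0,-0.25,-0.4,0,0,0],[0,-0.25,-0.6,0,0,0],[0,-0.25,-0.6,0,0,0],[0,-0.25,-0.6,0,0,0]]]'
python3 - <<'E'
from h import *
s=r.sense();f=r.grab_frame("wrist");cv2.imwrite("pics/w8.png",f[:,:,::-1]);C=cam("wrist",s)
for k,z in(("green",73),("orange",111)):
  for b in blobs(f,k,amin=15): print(k,b[0],b[1],b[2],onz(C,b[1],z).round(1),[onz(C,q,z)[:2].round(1).tolist() for q in cv2.boxPoints(b[2])])
g=r.grab_frame("scene");cv2.imwrite("pics/s8.png",g[:,:,::-1])
go([539.7,53.8,135],95.2)
E
```

```text
clock: 14.38
eef_pos: [537.9, -1.8, 49.6]
tcp_rot: [-3.136, -0.0, 1.663]
contact_force: [-10.1, -2.1, 8.4]
opening: -0.001
grasp_force: 5.5
clock: 14.88
eef_pos: [493.1, -6.2, 172.7]
tcp_rot: [3.135, 0.001, 1.662]
contact_force: [-0.5, -0.4, -0.3]
opening: 0.002
grasp_force: 0.0
green 422 [353.9  76.4] ((354.21905517578125, 76.214599609375), (12.705129623413086, 34.45684051513672), 3.814074993133545) [548.1  82.3  73. ] [[544.9, 71.0], [542.9, 93.4], [551.6, 93.8], [553.7, 71.3]]
green 32 [478.1 145.5] ((478.0, 145.5), (9.0, 4.0), 90.0) [648.8  44.6  73. ] [[646.3, 47.7], [649.4, 48.0], [651.2, 41.5], [648.1, 41.1]]
green 826 [346.3 182.5] ((346.4347229003906, 182.99569702148438), (11.43445873260498, 74.82290649414062), 3.7517290115356445) [554.9   7.4  73. ] [[553.7, -22.8], [548.1, 34.7], [556.4, 35.0], [562.7, -22.6]]
green 16 [474.4 157.1] ((474.7647399902344, 156.94117736816406), (4.850712299346924, 3.395498752593994), 14.03624439239502) [648.3  35.8  73. ] [[646.6, 34.9], [646.6, 37.4], [650.5, 36.9], [650.6, 34.4]]
orange 791 [348.7 124.1] ((348.8155212402344, 124.13621520996094), (21.727148056030273, 37.05359649658203), 3.3664605617523193) [539.5  53.7 111. ] [[534.1, 42.4], [532.1, 64.1], [545.0, 64.7], [547.4, 42.9]]
shift [0.276 0.27  0.173] turn [0. 0. 0.] | pos [490.9  -6.1 169.6] rpy [180.    0.   95.2] q6 -0.11 t 14.9833
```

The door's top edge runs from (547,94) to (558,-23), which is parallel to the box front, so it's shut. Next is the wedge at (539.6,53.7).

```bash
python3 -m inch '[[[0.15,0.15,0,0,0,0],[0.276,0.27,0,0,0,0],[0.276,0.27,0.1,0,0,0],[0.276,0.27,0.17,0,0,0],[0.276,0.27,0.17,0,0,0],[0.276,0.27,0.17,0,0,0],[0.276,0.27,0.17,0,0,0]]]'
python3 -c "
from h import *
go([539.7,53.8,112],95.2);go([539.7,53.8,93],95.2)"
```

```text
clock: 15.57
eef_pos: [539.5, 53.6, 135.4]
tcp_rot: [-3.14, 0.0, 1.662]
contact_force: [-0.2, -0.2, 0.3]
opening: -0.005
grasp_force: 0.0
shift [0.001 0.001 0.117] turn [-0.  0.  0.] | pos [539.5  53.6 135.4] rpy [-179.9    0.    95.2] q6 0.0 t 15.5667
shift [0.001 0.002 0.212] turn [-0.  0.  0.] | pos [539.5  53.6 135.4] rpy [-179.9    0.    95.2] q6 0.0 t 15.5667
```

```bash
python3 -m inch '[[[0,0,0.05,0,0,0],[0,0,0.09,0,0,0],[0,0,0.12,0,0,0],[0,0,0.14,0,0,0],[0,0,0.14,0,0,0],[0,0,0.14,0,0,0]]]'
python3 -m inch '[[[0,0,0.02,0,0,0],[0,0,0.04,0,0,0],[0,0,0.055,0,0,0],[0,0,0.055,0,0,0],[0,0,0.055,0,0,0]]]'
python3 -m inch '[[[0,0,0.01,0,0,0],[0,0,0.015,0,0,0],[0,0,0.015,0,0,0],[0,0,0.015,0,0,0]]]'
```

```text
clock: 16.07
eef_pos: [539.7, 53.7, 107.6]
tcp_rot: [-3.141, -0.0, 1.662]
contact_force: [0.0, 0.2, -0.1]
opening: -0.002
grasp_force: 0.0
clock: 16.48
eef_pos: [539.9, 53.8, 96.9]
tcp_rot: [3.141, 0.0, 1.662]
contact_force: [0.0, -0.3, -0.2]
opening: 0.0
grasp_force: 0.0
clock: 16.82
eef_pos: [540.0, 53.8, 94.1]
tcp_rot: [3.141, 0.0, 1.662]
contact_force: [-2.1, 0.4, 4.0]
opening: 0.005
grasp_force: 2.0
```

```bash
for i in 1; do python3 -m inch '[[[0,0,0.01,0,0,0],[0,0,0.01,0,0,0],[0,0,0.01,0,0,0]]]'; done
python3 -m inch '[[[0,0,0.01,0,0,0],[0,0,0.01,0,0,0],[0,0,0.01,0,0,0]]]'
python3 - <<'E'
from h import *
s=r.sense();f=r.grab_frame("wrist");cv2.imwrite("pics/w9.png",f[:,:,::-1]);C=cam("wrist",s)
for b in blobs(f,"orange",amin=15): print(b[0],b[1],b[3],onz(C,b[1],111).round(1))
for z in(93,100,111):print(z,proj(C,[539.7,53.8,z]))
E
```

```text
clock: 17.07
eef_pos: [540.1, 53.8, 92.9]
tcp_rot: [3.141, -0.0, 1.662]
contact_force: [-3.9, -0.2, 14.5]
opening: 0.001
grasp_force: 7.3
clock: 17.32
eef_pos: [540.3, 53.8, 92.7]
tcp_rot: [3.14, -0.0, 1.662]
contact_force: [-10.7, -0.4, 36.3]
opening: -0.002
grasp_force: 18.1
227 [261.4 236.6] [247 233  30  12] [538.   74.1 111. ]
93 [261.09149757 259.44324016]
100 [261.04847009 267.13658824]
111 [260.97321385 280.62898947]
```

```bash
python3 -m inch '[[[0,0,-0.05,0,0,0],[0,0,-0.2,0,0,0],[0,0,-0.4,0,0,0],[0,-0.2,-0.6,0,0,0],[0,-0.4,-0.6,0,0,0],[0,-0.5,-0.6,0,0,0],[0,-0.5,-0.6,0,0,0],[0,-0.5,-0.6,0,0,0]]]'
python3 -m inch '[[[0,0,0,0,0,0],[0,0,0,0,0,0]]]'
python3 - <<'E'
from h import *
s=r.sense();f=r.grab_frame("wrist");cv2.imwrite("pics/w10.png",f[:,:,::-1]);C=cam("wrist",s)
p=s["eef_pos"];print(p)
for k,z in(("orange",93),("orange",111),("green",73),("green",66),("red",66)):
  for b in blobs(f,k,amin=12): print(k,z,b[0],b[1],onz(C,b[1],z).round(1),[onz(C,q,z)[:2].round(1).tolist() for q in cv2.boxPoints(b[2])])
E
```

```text
clock: 18.03
eef_pos: [439.2, 44.5, 210.3]
tcp_rot: [3.141, -0.0, 1.662]
contact_force: [0.9, 0.4, 0.6]
opening: -0.005
grasp_force: 0.0
clock: 18.2
eef_pos: [441.3, 44.7, 209.8]
tcp_rot: [3.141, 0.0, 1.662]
contact_force: [-0.4, 0.2, 0.3]
opening: 0.001
grasp_force: 0.0
[441.28792801  44.69441107 209.83064591]
orange 93 445 [386.4 185.6] [539.9  54.2  93. ] [[531.0, 64.6], [544.6, 65.9], [549.3, 43.7], [535.3, 42.4]]
orange 111 445 [386.4 185.6] [532.6  59.  111. ] [[524.2, 68.7], [536.9, 69.9], [541.3, 49.2], [528.3, 48.1]]
green 73 276 [394.2 147.4] [548.1  82.2  73. ] [[544.9, 70.3], [542.9, 93.8], [551.3, 93.7], [553.6, 70.2]]
green 73 16 [485.1 188.5] [638.   54.5  73. ] [[633.3, 55.6], [633.5, 56.7], [643.4, 53.4], [643.2, 52.2]]
green 73 22 [492.4 200.4] [648.3  44.2  73. ] [[645.7, 48.1], [648.5, 48.4], [650.9, 41.0], [648.0, 40.7]]
green 73 496 [384.2 231.7] [555.    5.9  73. ] [[553.4, -23.0], [548.5, 33.0], [556.5, 32.7], [561.8, -23.4]]
green 66 276 [394.2 147.4] [550.9  81.2  66. ] [[547.7, 68.9], [545.6, 93.0], [554.3, 92.9], [556.6, 68.8]]
green 66 16 [485.1 188.5] [643.1  52.7  66. ] [[638.3, 53.9], [638.5, 55.1], [648.7, 51.6], [648.4, 50.4]]
green 66 22 [492.4 200.4] [653.6  42.2  66. ] [[651.0, 46.2], [653.9, 46.5], [656.3, 38.9], [653.3, 38.6]]
green 66 496 [384.2 231.7] [558.    2.9  66. ] [[556.3, -26.6], [551.4, 30.7], [559.6, 30.4], [565.0, -27.1]]
red 66 15 [483.4 185.3] [640.5  55.5  66. ] [[636.4, 56.6], [637.3, 58.3], [645.7, 53.4], [644.8, 51.7]]
```

```bash
python3 - <<'E'
from h import *
C=cam("wrist");print("w10",[onz(C,(492.4,200.4),z)[:2].round(1) for z in(50,60,66,73)])
D=cam("wrist",dict(eef_pos=[490.9,-6.1,169.6],tcp_rot=np.radians([180,0,95.2])));print("w8",[onz(D,(478.1,145.5),z)[:2].round(1) for z in(50,60,66,73)])
print(tri((C,(492.4,200.4)),(D,(478.1,145.5))))
p=np.array([560.7,35,300.9]);E=cam("wrist",dict(eef_pos=p,tcp_rot=np.radians([179.9,0,95.2])))
for nm,q in(("landed top",[-4,0,66]),("top edge y+8",[-4,8,66]),("y-8",[-4,-8,66]),("red top",[4,0,66])):
    a=np.radians(5);x=[656.6+q[0]*np.cos(a)-q[1]*np.sin(a),43.9+q[0]*np.sin(a)+q[1]*np.cos(a),q[2]]
    print(nm,"w6",proj(E,x).round(1),"w8",proj(D,x).round(1),"w10",proj(C,x).round(1),"scene",proj(cam("scene"),x).round(1))
for n in("w6","w8","w10"):
  f=cv2.imread(f"pics/{n}.png")[:,:,::-1]
  for k in("red","green"):
    for b in blobs(f,k,(320,100,512,230),5): print(n,k,b[0],b[3])
E
```

```text
w10 [array([665.5,  37.7]), array([657.9,  40.6]), array([653.3,  42.3]), array([647.9,  44.3])]
w8 [array([658.6,  42.3]), array([652. ,  43.5]), array([648. ,  44.2]), array([643.3,  45. ])]
(array([637.39700384,  47.03588755,  84.45937087]), np.float64(1.6002861489617641))
landed top w6 [344.2 155.2] w8 [483.6 147. ] w10 [492.1 199. ] scene [279.  234.3]
top edge y+8 w6 [344.7 148.1] w8 [485.5 136.4] w10 [493.9 190.7] scene [281.5 232.5]
y-8 w6 [343.7 162.1] w8 [481.6 157.5] w10 [490.3 207.2] scene [276.6 236.1]
red top w6 [351.3 155.2] w8 [493.5 147.2] w10 [500.2 199.1] scene [281.2 236.5]
w6 red 29 [344 137   5  12]
w6 green 77 [341 141   7  24]
w8 red 37 [461 122   6  12]
w8 red 11 [481 148   3   6]
w8 green 5 [467 135   5   2]
w8 green 32 [476 141   5  10]
w8 green 826 [339 146  16  75]
w8 green 16 [472 155   6   5]
w10 red 15 [481 182   8   7]
w10 red 11 [498 193   3   5]
w10 red 8 [494 203   3   5]
w10 green 8 [369 125   7   3]
w10 green 276 [388 134  13  28]
w10 green 16 [481 186  10   6]
w10 green 22 [491 196   4   9]
w10 green 230 [381 204  12  26]
```

```bash
python3 - <<'E'
from h import *
C=cam("wrist");E=cam("wrist",dict(eef_pos=[560.7,35,300.9],tcp_rot=np.radians([179.9,0,95.2])));S=cam("scene")
print(tri((C,(484,185)),(E,(345.5,142.6))),tri((C,(485,188.5)),(E,(343,147))))
print("green",tri((C,(492.4,200.4)),(E,(343,155))))
print("red scene/w6",tri((S,(279.6,236.5)),(E,(346,143))))
def asc(n,x0,y0,x1,y1):
  h=cv2.cvtColor(cv2.imread(n),cv2.COLOR_BGR2HSV).astype(int);print(n,x0,y0)
  for y in range(y0,y1):
    print("".join("R" if (H<5 or H>172) and s>150 and v>50 else "G" if 40<H<95 and s>100 and v>25 else "y" if 17<H<34 and s>100 and v>60 else "." for H,s,v in h[y,x0:x1]))
asc("pics/w6.png",325,128,370,172);asc("pics/w10.png",465,172,512,220)
g=r.grab_frame("scene");cv2.imwrite("pics/s10.png",g[:,:,::-1]);asc("pics/s10.png",265,225,295,245)
E
```

```text
(array([657.44755084,  52.42090599,  43.07859323]), np.float64(1.9309853092861455)) (array([653.48501784,  49.64443565,  51.15963003]), np.float64(0.536392098573187))
green (array([650.0284691 ,  43.9702288 ,  70.32479536]), np.float64(0.44608735096543073))
red scene/w6 (array([654.19651073,  51.08301687,  48.26635029]), np.float64(4.617618842145611))
pics/w6.png 325 128
.............................................
.............................................
.............................................
...................yyy.......................
..................yyyyy......................
..................yyyyy......................
.................yyyyy.......................
................yyyyy........................
......yy.....yGyyyyy..yy.....................
......yyyy...Gyyyyy.R.yyy....................
.......yyyy.yGyyyy.RRR.yyyyy..........yy...yy
........yyyyG.yyyyyRR....yyyy................
........yyyyyyyyyy.RRR.....yyyy.........y....
..........yyyyyyyGyRR.....yyyyy..............
..........yyyyyy.GyRRR....yyyyy..............
..........yyyyyyGGGRRR....yyyy......
[... 3563 characters left out ...]
yyy.yyyyyyy
..............................yyyy..yyyy.yyyyyy
pics/s10.png 265 225
...............yyyyyy.yyy.yy..
..........y.....yyyyy..yyyy...
..........yy....yyy.y..yyyy...
......y....yy....yy.y.y.yy....
......y....yy.......y.yyyy....
............yy...y.yyyyyy.....
............yyy.....yyyyy.....
.............yyy.y.yy..y......
..............yyy.....yy......
....................y.y.......
....................yyy.......
...............RR..y.y........
..............RRR..yyy........
.....y.......RRRR.yyyy........
.....y......RRRR.yy..y........
............RRR..y..yy........
.....y..yy..RR.y.....y........
..........G.R........y........
.........y..........y.........
...........y..................
```

The wedge matches its 93 mm home height, the door line is parallel to the box front, and the tag's top face lies where a landed tag's should, with green towards the door. I'm handing the job in.

```bash
python3 -c "
from rig import r
print(r.sign_off())"
```

```text
the job is handed in; nothing more can be done
None
```

I handed the job in at about 18 s: the tag stands in the box with its green face towards the door, the door is shut, and the wedge is down to its stop. I checked all three in the camera images and did not touch the mortar, grinder or shakers.

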